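# Open the square jar in the jar brace

### The arm

A 7-joint arm with a two-finger parallel gripper is mounted at the origin on the work surface. World frame = base frame: x ahead of the robot, y to its left, z up, the work surface at z = 0. Lengths are in m, angles in rad, forces in N, time in s.
With the tool pointing down it reaches from about 0.425 to 0.875 m from the base axis. Payload 4.7 kg.
Tool frame: the origin (TCP) lies midway between the tips of the shut fingers; the grasp point (between the pads) lies 19 mm behind it; z points along the fingers, y is the direction in which the jaws open and shut (so a half turn about z gives the same grasp; the last joint's range is limited). The gripper opens to 85 mm and grips with 20 to 120 N. Pads are 22 mm wide; open, the fingers measure 114 mm over their backs; the gripper's body (76 mm by 85 mm) begins 54 mm behind the grasp point. The pads swing forward as they close: fully open they stand 13 mm farther back than shut.
Start: joints at [0.014, 0.321, -0.07, 1.45, 0.023, 1.371, -0.057], TCP at [0.65, -0, 0.231] pointing down, gripper open.
Joint ranges: [-2.86, 2.86], [-0.3, 2.09], [-1.38, 1.24], [0.06, 2.45], [-1.56, 4.7], [0.09, 2.05], [-2.69, 2.69]. Speed limits (rad/s): [2.57, 2.57, 3.14, 3.14, 3.14, 3.14, 3.14].

### API

Orientations are given as a 3x3 rotation matrix whose columns are the frame's x, y, z axes.
In Python, from plant import bot, imaging, order gives the robot as it stands.
- The arm moves only by the tool step_arm, never from a script. Its argument "commands" is a list that holds one entry, the list of rows, each a list of 5 numbers: the shift along the tool's x, y, z in units of 0.5 m (1.0 is 0.5 m), then the turn about the tool's z in units of pi/2 rad (1.0 is pi/2 rad), then the finger opening in mm, from 0 to 85.4. A call has 1 to 8 rows; each row is the pose to reach, as a shift and turn from the pose commanded when the call began, along the tool's axes at that moment; what a row does not reach only later rows make up. A row lasts 1/8 s, in which the tool goes at most 62.5 mm and 10.7 degrees, less where a joint would pass 70% of its speed; a pose out of reach is approached as far as the arm can. A call with a number of a shift or a turn outside -1 to 1 is refused whole. A call with a gripper value outside its range is refused whole. The fingers move at their own pace and stop on an object; the grip force is fixed at half the most. Time passes only in rows, so rows that repeat a pose let the fingers close. It gives the time, the measured TCP pose, the force and the opening at its end, in the units of the state.
- bot.observe(): the state, without advancing time (a new reading comes with each control period).
- imaging.capture(name): name is "scene" or "side" or "wrist"; returns a dict with "frame" (420x560x3 uint8, red, green, blue), "range_z" (420x560 float32, m along the optical axis (not along the pixel's ray), 0 where there is no reading), "fx", "fy", "cx", "cy" (pixels), "world_from_camera" (4x4, takes a point from camera to world coordinates). Camera axes: x right, y down, z forward; pixel columns grow to the right and rows downward; lengths in m; the calibration is good to about 2 mm. A picture is of the moment at which its call begins.
- order.hand_in(): hands the job in, once; it reports no verdict.
The state is a dict: "clock": time; "q": joint angles; "joint_vel": joint speeds; "joint_efforts": joint torques, N m; "tcp_pos": TCP position; "orientation": TCP orientation; "ft_force": force on the tool from outside, world axes, zero at the start; "wrist_torque": the same for the moment, N m; "gripper_width": opening from 0.0 (shut) to 1.0 (fully open).
Only numpy, scipy, OpenCV 4.12 (cv2) and the standard library are available. Lean on these libraries where they do the work, as an engineer would, in place of code of your own. Each camera call takes 0.05 s, during which the arm holds its last target. There are 200 camera calls.

### The job

On the counter of a packaging shop, seat the square jar fully down in the square well of the jar brace, cap still on, so that the brace keeps it from turning. Then unscrew its tight cap anticlockwise, stop turning once it comes free, and lift it straight off, leaving the jar seated. Finish while still holding the cap, level and still, a few centimetres above the jar's mouth, and do not disturb the other things on the counter.

Things in the scene. Friction and masses are not known exactly. Their poses are not given: they have to be found in the camera images.
- jar: the jar to open: loose, white, SQUARE body 62 x 62 mm in plan and 78 mm tall, then a narrower round neck (38 mm across) whose rim is 114 mm above the underside. Origin: centre of the underside; z up through the mouth, x and y square to its side faces. Weighs 0.2 to 0.45 kg. It may be carried by its tight cap
- jar_mouth (a point): centre of the jar's rim, 114 mm above its underside. Three thread ledges on the neck (48 mm across in all) hold three lugs in the cap: the cap turns anticlockwise seen from above without rising; after about 55 degrees it is free and lifts straight off, at about 94 degrees it meets a stop: lift near 75. Pulled up before 55 degrees, it takes the jar along
- cap: round metal cap, 58 mm across, 27 mm tall, finely faceted side; the neck runs 22 mm deep into it. Origin: centre of its lower edge, z up. Screwed on, this edge is 92 mm above the jar's underside and 14 mm above the square shoulder (room for fingertips), and its x axis lies along the jar's x. Tight: about 0.5 to 0.8 N m to turn, so grip it firmly
- brace: jar brace fixed to the counter: a 110 x 110 mm wooden block, 36 mm tall, with a square well lined by sloping rubber lips (the lips' tops stand 46 mm above the counter). Origin: centre of its underside on the counter; x and y axes square to the sides of the well
- brace_seat (a point): centre of the well's flat floor, 10 mm above the counter. The well is 65.5 mm square, and its lips funnel inwards from about 80 mm at the top; a jar in it cannot turn. The jar fits in any of its four quarter-turn positions
- round_jar: bystander, loose: squat ROUND white jar, 68 mm across, 75 mm tall with its round metal lid; not the jar to open. Origin: centre of its underside
- dip_cup: bystander, loose: small open cardboard dip cup, 56 mm across, 35 mm tall. Origin: centre of its underside
- burger_box: bystander, loose: closed cardboard burger box, 114 x 114 x 67 mm. Origin: centre of its underside
- meal_trays: bystander, loose: stack of three black lidded meal trays, 126 x 176 x 108 mm. Origin: centre of its underside
- cup_stack: bystander, loose: upside-down stack of paper cups, 86 mm across, 180 mm tall. Origin: centre of its underside
- bowl_stack: bystander, loose: stack of kraft bowls, 140 mm across, 72 mm tall. Origin: centre of its underside
- stapler: bystander, loose: dark desk stapler, 140 x 36 x 45 mm. Origin: centre of its underside
Things that resemble listed ones, but are neither listed nor needed, are in the scene too. What is shaped like the cap but blue or green is not meant.

How it is judged:
By the outcome, as a careful person would: the job done as asked, in the order asked, and still so for the second after the job is handed in, while the arm keeps its last pose, push and grip.
It also fails if it takes over 45 s, if anything falls off the work surface, if the arm or the gripper's body presses on something with over 40 N, if the wrist force passes 120 N, or if a joint passes its speed limit or range.

## Working session

There is one attempt and no reset: what is moved stays moved. The work goes in short steps, Python scripts to look and compute and a tool call to move; the robot and the scene stay as the last step left them, time stands still between calls to the robot, and variables do not carry over. Pictures are saved under pics/ and viewed, about 8 in all and at most 12, crops included, and the job is handed in when it is done.

Besides the shell and the picture viewer there is one more tool, called after ">>>" as a command line: name --argument value ..., lists and objects as JSON in quotes. step_arm: Moves the arm, as the interface text tells. Shifts and turns lie within -1 to 1; 1 stands for 0.5 m of shift or pi/2 rad of turn. Its arguments: {"type":"object","properties":{"commands":{"type":"array","items":{"type":"array","items":{"type":"array","items":{"type":"number"}}}}},"required":["commands"]}

```bash
ls; mkdir -p pics
python3 - <<'E'
from plant import bot,imaging
import cv2,numpy as np,pickle
s=bot.observe();print(s)
d={}
for n in("scene","side","wrist"):
    c=imaging.capture(n);d[n]=c;cv2.imwrite(f"pics/{n}0.png",c["frame"][:,:,::-1])
    print(n,c["fx"],c["cx"],c["cy"],c["world_from_camera"].round(3).tolist())
pickle.dump(d,open("d0.pkl","wb"))
E
```

```text
pics
{'clock': 0.0, 'q': array([ 0.01408491,  0.32182914, -0.07009258,  1.45162552,  0.0226017 ,
        1.37079951, -0.05689767]), 'joint_vel': array([-4.08335831e-04,  6.29608185e-05,  1.31669536e-03,  1.86534594e-03,
       -6.05295875e-04,  1.05237193e-03,  1.86940709e-04]), 'joint_efforts': array([-1.25131752e-03, -4.93579853e+01, -3.82724963e-01, -3.14334905e+01,
        1.30020955e-02,  1.12603378e-02,  4.26072404e-06]), 'tcp_pos': array([ 6.49483689e-01, -3.46003422e-05,  2.30244409e-01]), 'orientation': array([[-5.47714699e-05,  9.99998246e-01, -1.87191910e-03],
       [ 9.99999994e-01,  5.45932582e-05, -9.52536385e-05],
       [-9.51512773e-05, -1.87192431e-03, -9.99998243e-01]]), 'ft_force': array([-0.35175091, -0.47608845, -0.17017149]), 'wrist_torque': array([-0.00626314, -0.01563997, -0.00481316]), 'gripper_width': 1.0029984432156127}
scene 405.86521070639236 274.54176253048513 207.5288488670775 [[-0.445, 0.686, -0.575, 1.192], [0.896, 0.348, -0.277, 0.273], [0.01, -0.638, -0.77, 0.884], [0.0, 0.0, 0.0, 1.0]]
side 381.37048278719277 282.12716559284274 216.1435845344649 [[-0.955, -0.242, 0.174, 0.419], [-0.297, 0.747, -0.595, 0.631], [0.014, -0.619, -0.785, 0.931], [0.0, 0.0, 0.0, 1.0]]
wrist 359.5486265511539 275.7619880469297 207.2507487838171 [[1.0, 0.0, -0.001, 0.651], [-0.0, -0.955, -0.297, 0.075], [-0.001, 0.297, -0.955, 0.374], [0.0, 0.0, 0.0, 1.0]]
```

View pics/scene0.png

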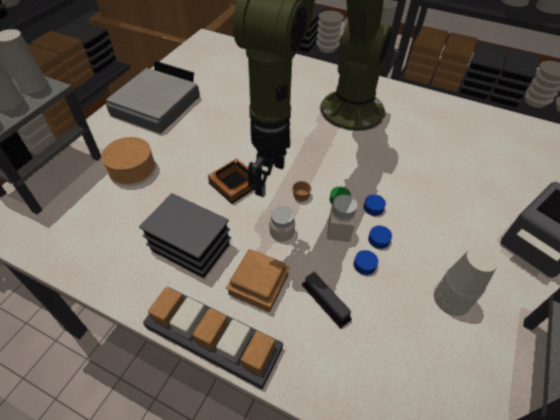

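View pics/side0.png

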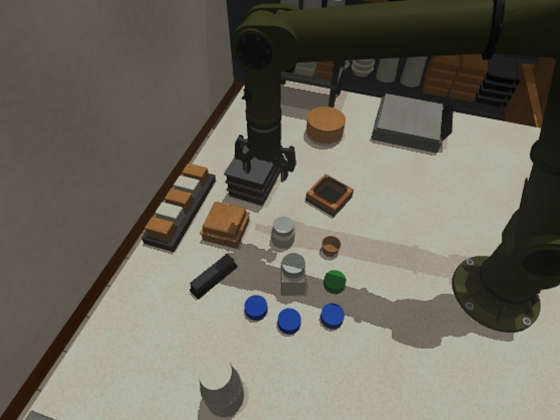

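The candidates are the white jar at scene (342,217) / side (293,273) and the white jar at scene (283,222) / side (283,232). The first has a square body and a neck, so it is the jar. The second is squat and round, so it is round_jar. The brace is at scene (234,180) / side (330,194). Next I'll confirm with a crop and measure with the depth data.

```bash
cat > h.py <<'E'
import numpy as np,cv2
def cloud(c):
    z=c["range_z"];v,u=np.indices(z.shape)
    p=np.stack([(u-c["cx"])/c["fx"]*z,(v-c["cy"])/c["fy"]*z,z],-1)
    T=c["world_from_camera"];P=p@T[:3,:3].T+T[:3,3];P[z<=0]=np.nan;return P
E
python3 - <<'E'
import pickle
from h import *
d=pickle.load(open("d0.pkl","rb"))
ims=[]
for n,b in(("scene",(250,170,140,100)),("side",(235,190,140,100))):
    x,y,w,h=b;ims.append(cv2.resize(d[n]["frame"][y:y+h,x:x+w],(560,400)[:2],interpolation=3))
# jar / brace / others positions
for n,pts in(("scene",dict(jar=(344,206),jarbody=(341,228),round=(283,215),brace=(234,180),cup=(302,188),green=(340,193),stap=(326,298),trays=(185,226),burger=(258,275))),("side",dict(jar=(293,264),round=(283,224),brace=(330,194),cup=(331,242)))):
    P=cloud(d[n])
    for k,(u,v) in pts.items(): print(n,k,P[v,u].round(3))
S=np.vstack(ims)[:, :];cv2.imwrite("pics/crop1.png",cv2.resize(np.hstack(ims),(800,286))[:,:,::-1])
# wrist
E
```

```text
scene jar [0.537 0.148 0.118]
scene jarbody [0.558 0.156 0.057]
scene round [0.6   0.012 0.075]
scene brace [ 0.498 -0.196  0.01 ]
scene cup [ 0.437 -0.003  0.011]
scene green [0.418 0.106 0.025]
scene stap [0.751 0.194 0.044]
scene trays [ 0.761 -0.171  0.109]
scene burger [0.779 0.034 0.067]
side jar [0.528 0.153 0.121]
side round [0.598 0.009 0.075]
side brace [ 0.503 -0.203  0.008]
side cup [ 0.458 -0.017  0.012]
```

View pics/crop1.png

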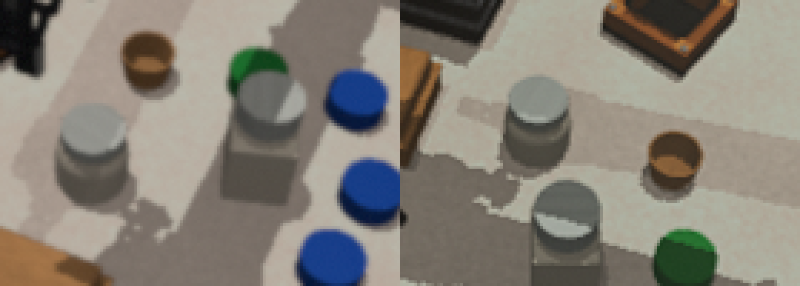

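View pics/wrist0.png

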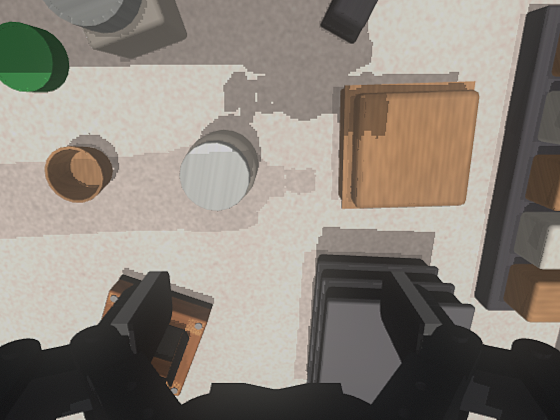

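```bash
cat > m.py <<'E'
from h import *
def rect(Q):
    (c,s,a)=cv2.minAreaRect(Q.astype(np.float32));return np.round(c,4),np.round(s,4),round(a,1)
def meas(d):
  for n,c in d.items():
    P=cloud(c);x,y,z=P[...,0],P[...,1],P[...,2]
    near=(abs(x-.535)<.06)&(abs(y-.15)<.06)
    m=near&(abs(z-.119)<.005);
    if m.sum()>30: 
        (cc,r)=cv2.minEnclosingCircle(P[m][:,:2].astype(np.float32));print(n,"cap",m.sum(),np.round(cc,4),round(r,4),"zmed",np.median(z[m]).round(4))
    for lo,hi in((.072,.083),(.01,.083)):
        m=near&(z>lo)&(z<hi)
        if m.sum()>30: print(n,"body",lo,m.sum(),*rect(P[m][:,:2]))
    nb=(abs(x-.5)<.1)&(abs(y+.2)<.1)
    for lo,hi in((.031,.040),(.04,.05),(.025,.055)):
        m=(nb&(z>lo)&(z<hi)).astype(np.uint8);
        k,l,st,_=cv2.connectedComponentsWithStats(m)
        if k>1:
            i=1+st[1:,4].argmax();print(n,"brace",lo,st[i,4],*rect(P[l==i][:,:2]))
E
python3 -c "
import pickle;from m import *;meas(pickle.load(open('d0.pkl','rb')))"
```

```text
scene cap 359 [0.5303 0.146 ] 0.0308 zmed 0.1187
scene body 0.072 200 [0.5313 0.1471] [0.0614 0.0615] 17.8
scene body 0.01 577 [0.5323 0.1472] [0.0636 0.0618] 18.0
scene brace 0.031 461 [ 0.5062 -0.1916] [0.1106 0.1106] 69.4
scene brace 0.04 124 [ 0.5039 -0.1953] [0.0778 0.0856] 70.7
scene brace 0.025 706 [ 0.5064 -0.191 ] [0.1117 0.1106] 69.4
side cap 400 [0.5293 0.1485] 0.0308 zmed 0.1192
side body 0.072 182 [0.527  0.1522] [0.0626 0.0559] 15.2
side body 0.01 454 [0.5266 0.1519] [0.0615 0.058 ] 17.4
side brace 0.031 496 [ 0.5024 -0.1891] [0.1114 0.1108] 68.7
side brace 0.04 140 [ 0.5025 -0.1895] [0.0887 0.0843] 68.8
side brace 0.025 722 [ 0.5027 -0.1889] [0.1119 0.1108] 68.9
wrist cap 1669 [0.5299 0.1321] 0.0258 zmed 0.1193
wrist body 0.072 1533 [0.5364 0.1259] [0.062  0.0192] 17.7
wrist body 0.01 3262 [0.5386 0.1262] [0.0662 0.0293] 31.5
wrist brace 0.031 1509 [ 0.5372 -0.2034] [0.1094 0.0407] 68.9
wrist brace 0.04 349 [ 0.5411 -0.2063] [0.072  0.0108] 65.4
wrist brace 0.025 2123 [ 0.5362 -0.2029] [0.1096 0.043 ] 68.9
```

The crops confirm it: the jar at scene (342,217) is square with a neck, and the jar at (283,222) is round. The jar is at about (0.530, 0.1475) with yaw 17.8°. The brace is at about (0.504, -0.190) with yaw -21°, modulo 90°. Next I'll move above the jar and check from the wrist camera.

>>> step_arm --commands '[[[0.07,-0.06,0,0,85],[0.15,-0.12,0,0,85],[0.23,-0.18,0,0,85],[0.295,-0.24,0,0,85],[0.295,-0.24,0,0,85],[0.295,-0.24,0,0,85]]]'

```text
clock: 0.9
tcp_pos: [0.5303, 0.1468, 0.2313]
orientation: [[0.0, 1.0, 0.0], [1.0, -0.0, -0.001], [-0.001, 0.0, -1.0]]
ft_force: [-0.0, -0.4, -0.0]
gripper_width: 0.996
```

Run:
```python
from m import *
from plant import bot,imaging
s=bot.observe();print(s["clock"],s["tcp_pos"],s["q"])
c=imaging.capture("wrist");meas({"wrist":c});cv2.imwrite("pics/w1.png",c["frame"][:,:,::-1])
```

```text
0.9 [0.53029455 0.1468005  0.23130508] [-0.15449118  0.1168113  -0.177996    1.69726359  0.02214352  1.32920797
 -0.33688642]
wrist cap 4744 [0.5294 0.1466] 0.0295 zmed 0.1196
wrist body 0.072 1080 [0.5292 0.147 ] [0.0619 0.0615] 18.1
wrist body 0.01 1602 [0.5292 0.147 ] [0.0619 0.0616] 18.1
```

View pics/w1.png

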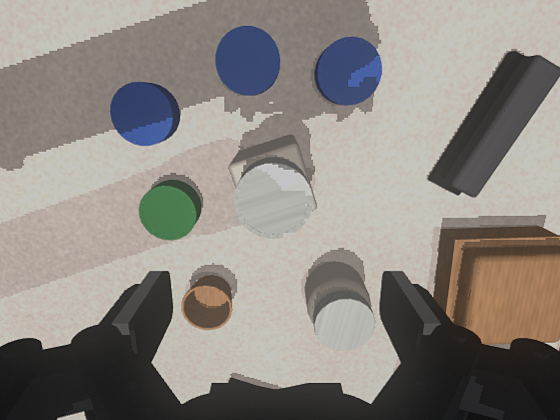

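The wrist view shows the square jar under the gripper at (272,200), capped and aligned to within 1 mm. Next I'll descend and grip the cap.

>>> step_arm --commands '[[[0,-0.002,0.08,0,85],[0,-0.002,0.17,0,85],[0,-0.002,0.25,0,85],[0,-0.002,0.3,0,85],[0,-0.002,0.3,0,85],[0,-0.002,0.3,0,85]]]'

```text
clock: 1.7
tcp_pos: [0.5303, 0.147, 0.0823]
orientation: [[0.001, 1.0, 0.002], [1.0, -0.001, 0.0], [0.0, 0.002, -1.0]]
ft_force: [0.6, -0.2, 0.9]
gripper_width: 0.992
```

>>> step_arm --commands '[[[0,0,0,0,45],[0,0,0,0,45],[0,0,0,0,45],[0,0,0,0,45],[0,0,0,0,45],[0,0,0,0,45],[0,0,0,0,45],[0,0,0,0,45]]]'

```text
clock: 2.7
tcp_pos: [0.5296, 0.1476, 0.083]
orientation: [[-0.0, 1.0, 0.002], [1.0, 0.0, 0.0], [0.0, 0.002, -1.0]]
ft_force: [-1.1, -0.8, 5.7]
gripper_width: 0.663
```

>>> step_arm --commands '[[[0,0,-0.01,0,40],[0,0,-0.03,0,40],[0,0,-0.07,0,40],[0,0,-0.12,0,40],[0,0,-0.18,0,40],[0,0,-0.24,0,40],[0,0,-0.26,0,40],[0,0,-0.26,0,40]]]'

```text
clock: 3.7
tcp_pos: [0.5291, 0.1475, 0.2115]
orientation: [[-0.0, 1.0, 0.001], [1.0, 0.0, 0.0], [0.0, 0.001, -1.0]]
ft_force: [-0.5, 0.6, -4.6]
gripper_width: 0.669
```

Run:
```python
from m import *
from plant import bot,imaging
s=bot.observe();print(s["clock"],s["tcp_pos"],s["ft_force"],s["wrist_torque"],s["q"])
ims=[]
for n in("wrist","scene","side"):
    c=imaging.capture(n);P=cloud(c);x,y,z=P[...,0],P[...,1],P[...,2]
    near=(abs(x-.53)<.055)&(abs(y-.1475)<.055)
    for lo,hi in((.195,.215),(.125,.215)):
        m=near&(z>lo)&(z<hi); print(n,lo,m.sum(),rect(P[m][:,:2]) if m.sum()>20 else "")
    m=near&(z>.1); print(np.percentile(z[m],[0.5,1,2]))
    if n!="wrist":
        u,v=np.where(m)[1].mean(),np.where(m)[0].mean();u,v=int(u),int(v);ims.append(cv2.resize(c["frame"][max(v-60,0):v+60,u-66:u+66],(400,360),interpolation=3))
cv2.imwrite("pics/lift.png",np.hstack(ims)[:,:,::-1])
```

```text
3.7 [0.52907801 0.14751586 0.21146932] [-0.53918318  0.62882047 -4.60606302] [ 0.02637805 -0.01433537  0.02492837] [-0.15437653  0.12569769 -0.1800943   1.72754172  0.02349861  1.28977142
 -0.33950325]
wrist 0.195 4631 (array([0.526, 0.158]), array([0.0626, 0.0398]), 17.5)
wrist 0.125 7276 (array([0.526, 0.158]), array([0.0626, 0.0398]), 17.5)
[0.14458986 0.15433643 0.17051338]
scene 0.195 254 (array([0.5324, 0.1472]), array([0.0625, 0.0615]), 18.3)
scene 0.125 764 (array([0.5324, 0.1474]), array([0.0625, 0.062 ]), 18.2)
[0.13621515 0.14177162 0.15259933]
side 0.195 246 (array([0.5241, 0.1672]), array([0.0687, 0.0358]), 0.5)
side 0.125 630 (array([0.5228, 0.1599]), array([0.0623, 0.0412]), 17.4)
[0.13864566 0.1469939  0.16388186]
```

View pics/lift.png

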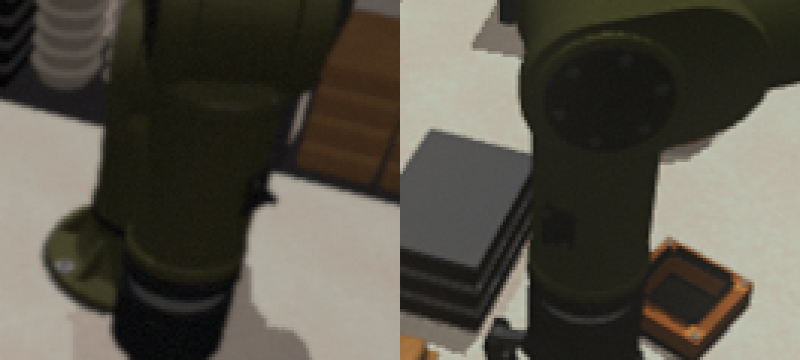

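The crop was badly placed and shows only the arm, but the numbers confirm the lift: weight 4.6 N, jar bottom at about 0.131 m, yaw about 18°. Next I'll carry the jar to the brace while turning it -39°.

>>> step_arm --commands '[[[-0.04,0,0,0.02,40],[-0.13,-0.01,0,0.08,40],[-0.23,-0.02,0,0.15,40],[-0.33,-0.03,0,0.22,40],[-0.43,-0.04,0,0.29,40],[-0.53,-0.05,0,0.36,40],[-0.62,-0.05,0,0.41,40],[-0.675,-0.05,0,0.432,40]]]'

```text
clock: 4.85
tcp_pos: [0.5025, -0.194, 0.2109]
orientation: [[0.633, 0.775, -0.001], [0.775, -0.633, -0.001], [-0.001, -0.0, -1.0]]
ft_force: [-0.5, 0.5, -4.1]
gripper_width: 0.67
```

>>> step_arm --commands '[[[0,0,0,0,40],[0,0,0,0,40],[0,0,0,0,40]]]'

```text
clock: 5.22
tcp_pos: [0.5044, -0.1883, 0.2112]
orientation: [[0.625, 0.78, -0.0], [0.78, -0.625, 0.001], [0.0, -0.001, -1.0]]
ft_force: [0.7, 0.7, -3.4]
gripper_width: 0.665
```

```bash
cat > look.py <<'E'
from m import *
from plant import bot,imaging
s=bot.observe();t=s["tcp_pos"];print(s["clock"],t.round(4),s["ft_force"],s["wrist_torque"],s["q"].round(3));print(s["orientation"].round(4))
def look(zsh,tag):
  for n in("wrist","scene","side"):
    c=imaging.capture(n);P=cloud(c);x,y,z=P[...,0],P[...,1],P[...,2]
    near=(abs(x-t[0])<.055)&(abs(y-t[1])<.055)
    for lo,hi in((zsh-.006,zsh+.006),(zsh-.07,zsh+.006)):
        m=near&(z>lo)&(z<hi); print(n,"jar",m.sum(),rect(P[m][:,:2]) if m.sum()>20 else "", np.median(z[m]) if m.any() else "")
    nb=(abs(x-.504)<.085)&(abs(y+.19)<.085)
    m=nb&(z>.03)&(z<.040); print(n,"brace",m.sum(),rect(P[m][:,:2]) if m.sum()>20 else "")
    cv2.imwrite(f"pics/{tag}_{n}.png",c["frame"][:,:,::-1])
E
python3 -c "
from look import *
look(t[2]-.0025,'hov')"
```

```text
5.225 [ 0.5044 -0.1883  0.2112] [ 0.72018155  0.71764212 -3.40408696] [ 0.03869551 -0.00657259  0.01572798] [ 0.182  0.094  0.134  1.763 -0.014  1.286 -0.356]
[[ 6.254e-01  7.803e-01 -2.000e-04]
 [ 7.803e-01 -6.254e-01  7.000e-04]
 [ 4.000e-04 -6.000e-04 -1.000e+00]]
wrist jar 4041 (array([ 0.5094, -0.1776]), array([0.0397, 0.0619]), 69.4) 0.20663546125171975
wrist jar 7107 (array([ 0.5094, -0.1776]), array([0.0397, 0.0619]), 69.4) 0.20473880171561318
wrist brace 4243 (array([ 0.5047, -0.1918]), array([0.1094, 0.1096]), 68.9)
scene jar 178 (array([ 0.5073, -0.1869]), array([0.0581, 0.0615]), 68.6) 0.20579590397072306
scene jar 763 (array([ 0.5069, -0.1887]), array([0.0657, 0.0635]), 69.8) 0.18176521021634673
scene brace 576 (array([ 0.5055, -0.1915]), array([0.1129, 0.1124]), 69.3)
side jar 139 (array([ 0.4987, -0.1703]), array([0.0764, 0.0471]), 15.0) 0.20632592477381406
side jar 599 (array([ 0.5036, -0.1836]), array([0.0618, 0.0632]), 69.4) 0.1816149053285696
side brace 485 (array([ 0.503 , -0.1905]), array([0.1132, 0.1105]), 68.9)
```

View pics/hov_wrist.png

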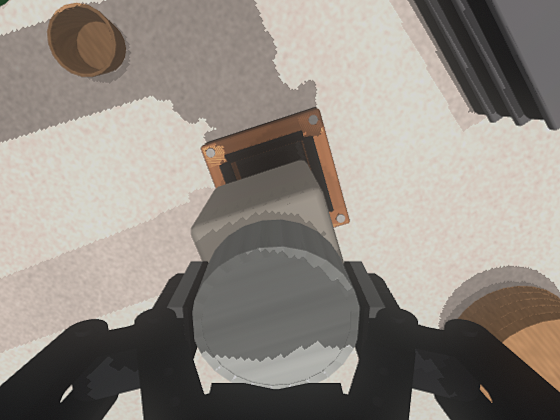

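The wrist view shows the jar over the brace, yaws matching to 0.5° and an offset of about 4 mm. I'll correct that and descend to just above the lips.

>>> step_arm --commands '[[[-0.003,0.002,0.02,0.003,40],[-0.005,0.003,0.05,0.005,40],[-0.005,0.003,0.09,0.005,40],[-0.005,0.003,0.125,0.005,40],[-0.005,0.003,0.14,0.005,40],[-0.005,0.003,0.14,0.005,40],[-0.005,0.003,0.14,0.005,40]]]'

```text
clock: 6.25
tcp_pos: [0.5042, -0.1931, 0.1421]
orientation: [[0.634, 0.774, 0.001], [0.774, -0.634, -0.0], [0.001, 0.001, -1.0]]
ft_force: [-0.2, 0.2, -3.5]
gripper_width: 0.673
```

```bash
python3 -c "
from look import *
look(t[2]-.0045,'pre')"
```

```text
6.25 [ 0.5042 -0.1931  0.1421] [-0.23065404  0.20697283 -3.52251104] [-0.00199678 -0.00199075 -0.04083011] [ 0.19   0.149  0.138  1.845 -0.022  1.147 -0.351]
[[ 6.338e-01  7.735e-01  1.400e-03]
 [ 7.735e-01 -6.338e-01 -4.000e-04]
 [ 5.000e-04  1.300e-03 -1.000e+00]]
wrist jar 4209 (array([ 0.5094, -0.1825]), array([0.0398, 0.062 ]), 68.6) 0.13746680901597513
wrist jar 7181 (array([ 0.5094, -0.1825]), array([0.0398, 0.062 ]), 68.6) 0.1354906467254371
wrist brace 6705 (array([ 0.5048, -0.1916]), array([0.1094, 0.1098]), 68.8)
scene jar 180 (array([ 0.5199, -0.1857]), array([0.0475, 0.0811]), 32.5) 0.136620636440431
scene jar 667 (array([ 0.5067, -0.1917]), array([0.0641, 0.0642]), 67.5) 0.11233308012714116
scene brace 454 (array([ 0.5058, -0.1899]), array([0.1118, 0.1125]), 67.8)
side jar 136 (array([ 0.501 , -0.1758]), array([0.0795, 0.0464]), 11.8) 0.13679341030067704
side jar 529 (array([ 0.5032, -0.1886]), array([0.0632, 0.0636]), 70.1) 0.11255089124461315
side brace 382 (array([ 0.5022, -0.1894]), array([0.1144, 0.1102]), 67.5)
```

Jar and brace now agree to about 1.3 mm and 0.2°. The jar bottom is about 50 mm above the seat.

>>> step_arm --commands '[[[0.002,0,0.02,0,40],[0.002,0,0.035,0,40],[0.002,0,0.05,0,40],[0.002,0,0.06,0,40],[0.002,0,0.07,0,40],[0.002,0,0.07,0,40]]]'

```text
clock: 7.15
tcp_pos: [0.504, -0.1921, 0.1059]
orientation: [[0.634, 0.773, -0.001], [0.773, -0.634, 0.0], [-0.0, -0.001, -1.0]]
ft_force: [-0.1, 0.1, -4.2]
gripper_width: 0.666
```

>>> step_arm --commands '[[[0,0,0.008,0,40],[0,0,0.016,0,40],[0,0,0.022,0,40],[0,0,0.026,0,40],[0,0,0.028,0,40],[0,0,0.028,0,40]]]'

```text
clock: 7.9
tcp_pos: [0.5043, -0.1921, 0.0931]
orientation: [[0.634, 0.774, 0.0], [0.774, -0.634, 0.0], [0.0, 0.0, -1.0]]
ft_force: [-1.7, 0.5, 4.7]
gripper_width: 0.663
```

```bash
python3 -c "
from look import *
look(.088,'seat')"
```

```text
7.9 [ 0.5043 -0.1921  0.0931] [-1.71161141  0.50945788  4.68979786] [0.363666   0.70031694 0.0311701 ] [ 0.192  0.2    0.136  1.893 -0.031  1.05  -0.346]
[[ 6.338e-01  7.735e-01  3.000e-04]
 [ 7.735e-01 -6.338e-01  1.000e-04]
 [ 2.000e-04  2.000e-04 -1.000e+00]]
wrist jar 4259 (array([ 0.5095, -0.1813]), array([0.0397, 0.062 ]), 68.4) 0.0885372202294544
wrist jar 17650 (array([ 0.5073, -0.1855]), array([0.0962, 0.1096]), 68.8) 0.0425809037528703
wrist brace 10273 (array([ 0.5054, -0.1902]), array([0.1066, 0.1097]), 68.7)
scene jar 167 (array([ 0.5095, -0.1874]), array([0.0534, 0.0611]), 70.7) 0.08713973967149258
scene jar 953 (array([ 0.5093, -0.1922]), array([0.0998, 0.1096]), 0.4) 0.04443545520368464
scene brace 478 (array([ 0.5064, -0.1916]), array([0.1122, 0.1093]), 69.0)
side jar 133 (array([ 0.5037, -0.1871]), array([0.0586, 0.0622]), 69.1) 0.08767821459293645
side jar 779 (array([ 0.5043, -0.184 ]), array([0.0936, 0.1092]), 89.7) 0.04407256746848731
side brace 406 (array([ 0.5035, -0.1881]), array([0.1126, 0.1122]), 69.5)
```

>>> step_arm --commands '[[[0,0,0.003,0,40],[0,0,0.006,0,40],[0,0,0.006,0,40],[0,0,0.006,0,40]]]'

```text
clock: 8.55
tcp_pos: [0.5047, -0.1922, 0.0931]
orientation: [[0.634, 0.773, 0.001], [0.773, -0.634, 0.0], [0.001, 0.001, -1.0]]
ft_force: [-9.8, 3.3, 22.8]
gripper_width: 0.669
```

```bash
python3 -c "
from look import *
c=imaging.capture('wrist');P=cloud(c);z=P[...,2]
m=(abs(z-.088)<.005)&(abs(P[...,0]-.504)<.055)&(abs(P[...,1]+.19)<.055)
Q=P[m];print(np.median(Q[:,2]),np.linalg.lstsq(np.c_[Q[:,:2]-t[:2],np.ones(len(Q))],Q[:,2],rcond=None)[0])
b=(abs(z-.036)<.004)&(abs(P[...,0]-.504)<.085)&(abs(P[...,1]+.19)<.085);print('block top',np.median(z[b]))
"
```

```text
8.55 [ 0.5047 -0.1922  0.0931] [-9.80580243  3.31138139 22.80336824] [0.91906726 2.35355868 0.04434373] [ 0.192  0.2    0.136  1.893 -0.032  1.049 -0.345]
[[ 6.338e-01  7.735e-01  1.300e-03]
 [ 7.735e-01 -6.338e-01  3.000e-04]
 [ 1.100e-03  8.000e-04 -1.000e+00]]
0.08858325061884308 [-0.04502814 -0.04877884  0.08981949]
block top 0.03673822639015946
```

The descent reached a hard stop. The shoulder is at 0.088 m after removing the depth bias, so the jar bottom is on the well floor. I'll ease off the push and turn the cap anticlockwise.

>>> step_arm --commands '[[[0,0,-0.004,0,40],[0,0,-0.005,0,40],[0,0,-0.005,-0.03,40],[0,0,-0.005,-0.08,40],[0,0,-0.005,-0.14,40],[0,0,-0.005,-0.2,40],[0,0,-0.005,-0.26,40],[0,0,-0.005,-0.32,40]]]'

```text
clock: 9.6
tcp_pos: [0.5058, -0.1925, 0.093]
orientation: [[0.182, 0.983, 0.004], [0.983, -0.182, -0.0], [0.0, 0.004, -1.0]]
ft_force: [-0.2, 1.4, 3.2]
gripper_width: 0.666
```

```bash
python3 -c "
from look import *
look(.088,'t1')" | grep -v "side\|scene"
python3 - <<'E'
import cv2
a=cv2.imread('pics/t1_wrist.png');b=cv2.imread('pics/seat_wrist.png')
import numpy as np
cv2.imwrite('pics/t1.png',cv2.resize(np.hstack([b,a]),(800,300)))
E
```

```text
9.6 [ 0.5058 -0.1925  0.093 ] [-0.2061331   1.35113083  3.185328  ] [ 0.29938716  0.16322624 -0.56606706] [ 0.238  0.201  0.085  1.891 -0.021  1.047  0.149]
[[ 1.818e-01  9.833e-01  3.800e-03]
 [ 9.833e-01 -1.818e-01 -3.000e-04]
 [ 4.000e-04  3.800e-03 -1.000e+00]]
wrist jar 4499 (array([ 0.5101, -0.1771]), array([0.0321, 0.0623]), 73.3) 0.08860809716244727
wrist jar 17644 (array([ 0.5082, -0.1759]), array([0.0781, 0.1112]), 79.3) 0.043716642019464
wrist brace 10105 (array([ 0.5069, -0.1863]), array([0.0979, 0.1099]), 68.9)
```

View pics/t1.png

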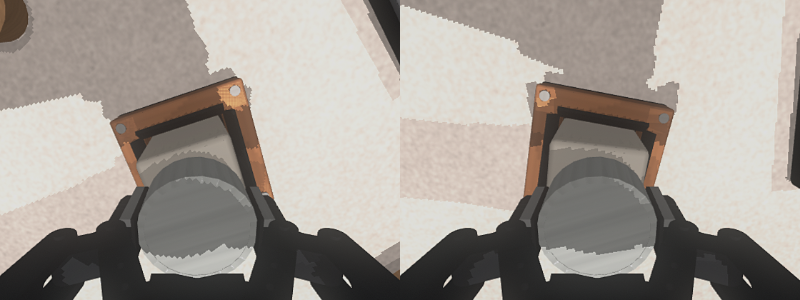

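The view shows the jar held in the well after about 5° of play. The tool has turned 29° with 0.57 N m of resistance, so the cap is turning about 24° relative to the jar. I'll carry on.

>>> step_arm --commands '[[[0,0,0,-0.06,40],[0,0,0,-0.12,40],[0,0,0,-0.18,40],[0,0,0,-0.24,40],[0,0,0,-0.28,40],[0,0,0,-0.28,40]]]'

```text
clock: 10.5
tcp_pos: [0.5057, -0.192, 0.093]
orientation: [[-0.252, 0.968, 0.003], [0.968, 0.252, -0.0], [-0.001, 0.003, -1.0]]
ft_force: [-1.1, 1.0, 6.4]
gripper_width: 0.669
```

```bash
python3 -c "
from look import *
look(.088,'t2')" | grep -v "side\|scene"
python3 - <<'E'
import cv2,numpy as np
# slip check: cap top patches in gripper frame, contrast-stretched
o=[]
for n in('seat','t1','t2'):
    g=cv2.imread(f'pics/{n}_wrist.png',0)[245:400,185:370];o.append(cv2.resize(cv2.createCLAHE(6,(3,3)).apply(g),(266,223),interpolation=3))
cv2.imwrite('pics/cap.png',np.hstack(o))
E
```

```text
10.5 [ 0.5057 -0.192   0.093 ] [-1.06881669  1.03933252  6.35634736] [0.41714496 0.05960171 0.03203374] [ 0.278  0.201  0.04   1.89  -0.01   1.048  0.577]
[[-2.524e-01  9.676e-01  3.000e-03]
 [ 9.676e-01  2.524e-01 -4.000e-04]
 [-1.100e-03  2.800e-03 -1.000e+00]]
wrist jar 4458 (array([ 0.5067, -0.1855]), array([0.0493, 0.0611]), 72.2) 0.08848177961898859
wrist jar 17952 (array([ 0.5056, -0.1847]), array([0.11  , 0.0953]), 0.0) 0.043148027249398146
wrist brace 10679 (array([ 0.5049, -0.1918]), array([0.1094, 0.1097]), 68.9)
```

View pics/cap.png

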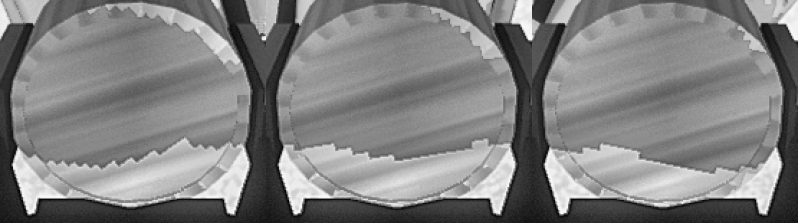

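The grain on the cap stays fixed in the gripper frame, so there is no slip. The cap is about 50° open relative to the jar, so it needs about 24° more.

>>> step_arm --commands '[[[0,0,0,-0.06,40],[0,0,0,-0.12,40],[0,0,0,-0.18,40],[0,0,0,-0.24,40],[0,0,0,-0.27,40],[0,0,0,-0.27,40]]]'

```text
clock: 11.4
tcp_pos: [0.5055, -0.1919, 0.0929]
orientation: [[-0.628, 0.778, 0.003], [0.778, 0.628, -0.0], [-0.002, 0.002, -1.0]]
ft_force: [-1.7, 1.9, 6.1]
gripper_width: 0.671
```

```bash
python3 -c "
from look import *
look(.088,'t3')" | grep -v "side\|scene"
python3 - <<'E'
import cv2,numpy as np
f=lambda n:cv2.imread(f'pics/{n}_wrist.png',0)[250:310,215:345].astype(np.float32)
for a in('t1','t2'):print(a,np.corrcoef(cv2.GaussianBlur(f(a),(0,0),1).ravel(),cv2.GaussianBlur(f('t3'),(0,0),1).ravel())[0,1])
E
```

```text
11.4 [ 0.5055 -0.1919  0.0929] [-1.66701281  1.87910604  6.06911959] [ 0.40116347  0.16162142 -0.00454933] [ 0.316  0.202 -0.002  1.889 -0.     1.048  0.993]
[[-6.281e-01  7.781e-01  2.600e-03]
 [ 7.781e-01  6.281e-01 -2.000e-04]
 [-1.800e-03  1.900e-03 -1.000e+00]]
wrist jar 4635 (array([ 0.4903, -0.1762]), array([0.0776, 0.0401]), 37.5) 0.0883699988302804
wrist jar 18145 (array([ 0.5006, -0.1901]), array([0.1091, 0.1002]), 68.9) 0.04315998759477721
wrist brace 10664 (array([ 0.5048, -0.1917]), array([0.1092, 0.1093]), 68.9)
t1 0.7479973428039185
t2 0.9225490798105472
```

The cap is about 74° open with torque near zero, so it is free. I'll lift it straight up, starting gently.

>>> step_arm --commands '[[[0,0,-0.004,0,40],[0,0,-0.008,0,40],[0,0,-0.014,0,40],[0,0,-0.02,0,40]]]'

```text
clock: 12.05
tcp_pos: [0.5042, -0.1922, 0.1019]
orientation: [[-0.629, 0.778, -0.0], [0.778, 0.629, -0.0], [0.0, -0.0, -1.0]]
ft_force: [-0.4, -0.2, -0.8]
gripper_width: 0.666
```

```bash
python3 -c "
from look import *
look(.088,'l1')" | grep -v "side\|scene"
```

```text
12.05 [ 0.5042 -0.1922  0.1019] [-0.37368463 -0.17341799 -0.76397228] [ 0.0423714  -0.03363645  0.00247589] [ 3.160e-01  1.920e-01 -1.000e-03  1.881e+00  0.000e+00  1.069e+00
  9.950e-01]
[[-6.287e-01  7.776e-01 -1.000e-04]
 [ 7.776e-01  6.287e-01 -1.000e-04]
 [ 0.000e+00 -1.000e-04 -1.000e+00]]
wrist jar 4906 (array([ 0.5016, -0.1903]), array([0.0611, 0.0557]), 72.2) 0.08835129093923258
wrist jar 17333 (array([ 0.5002, -0.19  ]), array([0.1093, 0.0993]), 69.0) 0.043852913678825045
wrist brace 9857 (array([ 0.5048, -0.1918]), array([0.1094, 0.1093]), 68.9)
```

The jar's shoulder is still at 0.088 m with only 0.8 N of load, so the cap came away. I'll lift the rest of the way, about 47 mm.

>>> step_arm --commands '[[[0,0,-0.015,0,40],[0,0,-0.035,0,40],[0,0,-0.06,0,40],[0,0,-0.08,0,40],[0,0,-0.094,0,40],[0,0,-0.094,0,40],[0,0,-0.094,0,40],[0,0,-0.094,0,40]]]'

```text
clock: 13.2
tcp_pos: [0.5039, -0.192, 0.1483]
orientation: [[-0.629, 0.777, -0.001], [0.777, 0.629, 0.0], [0.001, -0.0, -1.0]]
ft_force: [-0.2, 0.3, 0.2]
gripper_width: 0.662
```

Run:
```python
from look import *
look(.088,'fin')
print("vel",abs(s["joint_vel"]).max(),s["gripper_width"])
a=cv2.imread('pics/fin_side.png');b=cv2.imread('pics/fin_scene.png')
cv2.imwrite('pics/fin.png',cv2.resize(np.hstack([b[100:360,120:400],a[100:360,170:450]]),(800,371)))
```

```text
13.2 [ 0.5039 -0.192   0.1483] [-0.15847298  0.34368326  0.15506547] [ 0.01920349  0.0076268  -0.03279357] [ 3.160e-01  1.460e-01 -1.000e-03  1.833e+00  0.000e+00  1.163e+00
  9.950e-01]
[[-6.289e-01  7.775e-01 -8.000e-04]
 [ 7.775e-01  6.289e-01  3.000e-04]
 [ 7.000e-04 -5.000e-04 -1.000e+00]]
wrist jar 4409 (array([ 0.5042, -0.1919]), array([0.0622, 0.061 ]), 72.2) 0.08848768409842375
wrist jar 12906 (array([ 0.4997, -0.1901]), array([0.1095, 0.0985]), 68.9) 0.044664525779978884
wrist brace 7098 (array([ 0.5047, -0.1921]), array([0.1097, 0.1093]), 68.9)
scene jar 221 (array([ 0.5072, -0.1912]), array([0.0657, 0.0608]), 74.3) 0.08781531760142591
scene jar 1007 (array([ 0.5095, -0.1924]), array([0.0988, 0.1101]), 1.4) 0.046061546396282904
scene brace 467 (array([ 0.5066, -0.191 ]), array([0.1104, 0.1102]), 69.0)
side jar 190 (array([ 0.5024, -0.1894]), array([0.0641, 0.0619]), 72.0) 0.08792574710952317
side jar 834 (array([ 0.5039, -0.1849]), array([0.0955, 0.1095]), 89.8) 0.04552168066584639
side brace 409 (array([ 0.5029, -0.189 ]), array([0.112 , 0.1108]), 69.1)
vel 0.002225076493927169 0.662280952458586
```

View pics/fin.png

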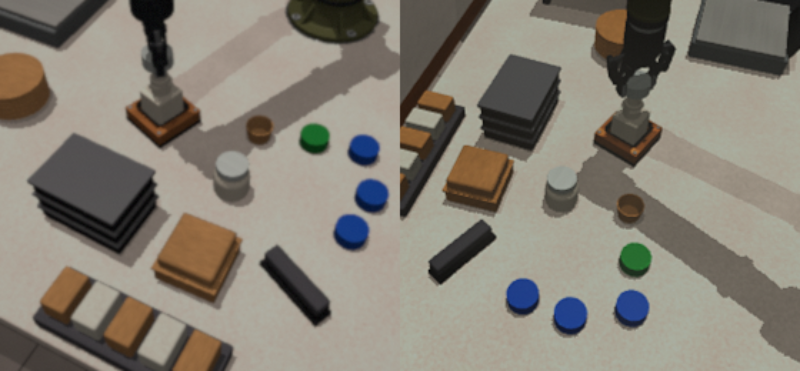

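View pics/fin_wrist.png

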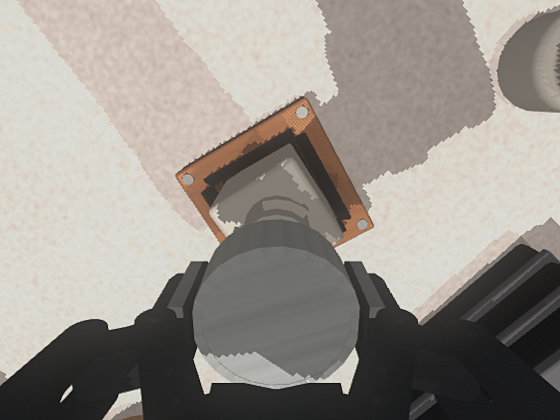

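The pictures show the jar seated in the brace with its neck bare at (280,210). The cap is held level about 33 mm above the rim, and the other things are undisturbed. I'll hand in.

```bash
python3 -c "
from plant import order,bot
print(order.hand_in());print(bot.observe()['clock'])"
```

```text
the job is handed in; nothing more can be done
None
the job is handed in; nothing more can be done
```

I carried the square jar by its cap into the brace and pressed it down to a hard stop. I then turned the cap about 78° anticlockwise, which is about 74° relative to the jar. Finally I lifted it straight off and handed in at about 13 s.

**Final checks:**
- **Jar:** its shoulder is at 0.088 m, so it sits on the well floor. It is centred in the brace to within 1 mm and turned about 3.5° within the well's play.
- **Cap:** it is held level and still, about 33 mm above the rim by arithmetic from the tool height.
- **Other things:** none looked moved in the final pictures, though I did not measure their positions.

**Checks that disagreed:**
- A rough plane fit of the jar's shoulder while pressed suggested a tilt of about 4°. I put that down to stray pixels in the fit, because later size and height readings fitted a level jar, but I did not repeat the fit.
- The side and scene cameras differed from the wrist camera by 2–3 mm.
- One picture, taken to check the lift, was badly cropped and showed only the arm. The lift was confirmed by force and depth readings instead.

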